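# Show the enamel sample slide, label up

## Task

One blue mixing pot has been left standing on the glass enamel-sample slide: take it off and nest it squarely, the right way up, inside the other blue pot standing in the tray, and let go of it. Then find the slide's frosted label end, the white one with a small notch cut out of one corner, and pick the slide up by its clear glass part so that the frosted end stays uncovered. Finish while still holding it motionless at least 12 cm above the tray, label face upward, sloping at about 45 degrees with the frosted end uppermost for the overhead camera to read (any compass direction will do); leave the other tools in the tray where they lie.

Things in the scene. Friction and masses are not known exactly. Their poses are not given: they have to be found in the camera images.
- slide: glass sample slide 76 x 26 x 6 mm, 35 g, lying flat in the tray label face up under the first pot. Origin: centre of its underside. +x runs along its length to the frosted end, +z out of the label face. The 24 mm at the +x end are white frosted (with three dark ruled lines), and a 7 x 7 mm notch is cut from its +x, -y corner. The other 52 mm are green clear glass with red, yellow and blue swatches.
- slide_mid (a point): centre of the slide (half its length, width and thickness); axes as the slide's. Overhead, a fixed wooden bench pin (22 mm thick, underside 355 mm above the tray floor) juts from the far left over the tray; its tip is 80 mm wide with corners near x 0.46, y 0.20 and x 0.52, y 0.15: keep wrists clear of it.
- frosted_end (a point): centre of the frosted label part, 26 mm from the slide's centre towards its frosted end; axes as the slide's
- pot_upper: the pot that stands on the middle of the slide at the start: blue round tapered open pot, 40 mm high, 40 mm across at the foot, 54 mm at the rim, wall 3 mm, 50 g. Origin: centre of its underside, z up
- pot_upper_mid (a point): point on that pot's axis 20 mm above its underside; 47 mm across there
- pot_lower: the same kind of pot, empty, standing in the tray on its own. Origin: centre of its underside. Nested, the upper pot's foot comes to rest about 22 mm above this pot's foot, its top 22 mm standing clear of this pot's rim
- pot_lower_mid (a point): point on that pot's axis 20 mm above its underside
- mandrel: tapered steel ring mandrel with black grip, 27 x 316 x 27, lying at the far side; sizes in mm; a bystander; origin at the centre of its underside
- block: square steel bench block 75 x 75 x 22, left front; sizes in mm; a bystander; origin at the centre of its underside
- teal_pliers: teal-handled pliers 36 x 149 x 12, front; sizes in mm; a bystander; origin at the centre of its underside
- yellow_cutters: yellow and black cutters 38 x 138 x 12, front; sizes in mm; a bystander; origin at the centre of its underside
- tweezer: steel tweezers 15 x 140 x 10, left; sizes in mm; a bystander; origin at the centre of its underside
- spool: spool of copper wire, 52 across, 28 high, left; sizes in mm; a bystander; origin at the centre of its underside
There are look-alikes about, which are no part of the job. Leave any pink look-alike of the pot_upper alone.

How it is judged (in metres and radians):
On the way, in this order (a step that is already met when the one before it is completed fails the run):
1. the pot is nested upright inside the other pot and let go (horizontal distance between pot_upper_mid and pot_lower_mid below 0.005 m and z of pot_upper_mid in the frame of pot_lower_mid between 0.012 and 0.026 m and angle between pot_upper_mid's own z axis and vertical below 0.15 rad and angle between pot_lower_mid's own z axis and vertical below 0.1 rad and height (world z) of pot_lower_mid below 0.022 m and contact force between the fingers and pot_upper below 0.05 N), for 0.2 s.
2. the slide is lifted by the gripper (height (world z) of slide_mid above 0.05 m and contact force between the fingers and slide above 0.5 N), for 0.2 s.
At the end, for the whole second after the job is handed in: Pots nested and released in the tray: axes within 5 mm, upper 12-26 mm above lower, upper tilt under 8.5 deg, lower 5.5. Slide held still, centre over 12 cm up, frosted end up at 30-60 deg, label face within 65 deg of up, grasp point 18 mm or more from the frosted middle towards the clear end (all of step 1 and height (world z) of slide_mid above 0.12 m and angle between slide_mid's own x axis and vertical between 0.52 and 1.05 rad and angle between slide_mid's own z axis and vertical below 1.13 rad and x of the grasp point in the frame of frosted_end below -0.018 m and contact force between the fingers and slide above 0.5 N and linear speed of slide below 0.02 m/s); the arm keeps its last pose, push and grip.
It fails at once if a bystanding tool is shoved more than 3 cm (distance of any of mandrel, block, teal_pliers, yellow_cutters, tweezer, spool from where it was at the start of the episode above 0.03 m).
It also fails if it takes over 54 s, if anything falls off the work surface, if the arm or the gripper's body presses on something with over 40 N, if the wrist force passes 120 N, or if a joint passes its speed limit or range.

## Robot

A 7-joint arm with a two-finger parallel gripper is mounted at the origin on a cart in front of the work surface, level with it; the furniture and walls round the work are solid. World frame = base frame: x ahead of the robot, y to its left, z up, the work surface at z = 0. Lengths are in m, angles in degrees, forces in N, time in s.
With the tool pointing down it reaches from about 0.4 to 0.925 m from the base axis. Payload 4.1 kg.
Tool frame: the origin (TCP) lies at the very end of the fingers, on their centre line; the grasp point (between the pads) lies r.pinch_z behind it (r.pinch_z is the distance from the TCP to the grasp point, in m); z points along the fingers, y is the direction in which the jaws open and shut (so a half turn about z gives the same grasp; the last joint's range is limited). The gripper opens to 85 mm and grips with 20 to 120 N. Pads are 22 mm wide; open, the fingers measure 114 mm over their backs; the gripper's body (76 mm by 85 mm) begins 54 mm behind the grasp point. The pads swing forward as they close: fully open they stand 13 mm farther back than shut.
Start: joints at [-70.417, 22.827, 2.584, 88.041, -1.071, 69.15, -2.905], TCP at [0.277, 0.588, 0.204] pointing down, gripper open.
Joint ranges: [-161.44, 161.44], [-28.35, 127.94], [-78.24, 83.42], [0, 140.83], [-78.03, 258.03], [13.02, 114.36], [-168.23, 168.23]. Speed limits (degrees/s): [147.25, 147.25, 180, 180, 180, 180, 180].

## Interface

Orientations are given as a 3x3 rotation matrix whose columns are the frame's x, y, z axes.
In Python, from workcell import r gives the robot as it stands.
- The arm moves only by the shell command python3 -m handwheel 'ROWS' [FORCE]. ROWS is JSON, a list that holds one entry, the list of rows, each a list of 7 numbers: the shift along the tool's x, y, z in mm, then the turn, a rotation vector about the tool's x, y, z in rad, then the opening, from 0 (shut) to 1 (fully open). In form: [[[tx, ty, tz, ax, ay, az, jaw], ...]]. A call has exactly 10 rows; each row shifts and turns the commanded pose from where the row before left it, along the tool's axes as they then stand; what a row does not reach is not made up. A row lasts 1/8 s, in which the tool goes at most 62.5 mm and 10.7 degrees, less where a joint would pass 70% of its speed; a pose out of reach is approached as far as the arm can. A call is refused whole if a number of a shift passes 62.5 or a number of a turn 0.188, either way. A call with a gripper value outside its range is refused whole. The fingers move at their own pace and stop on an object; FORCE is the grip in N (left out, the last holds). Time passes only in rows, so rows that do not move let the fingers close, or fill a call up. It gives the time, the measured TCP pose, the force and the opening at its end, in the units of the state.
- r.get_state(): the state, without advancing time (a new reading comes with each control period).
- r.camera(name): name is "scene" or "side" or "wrist"; returns a dict with "frame" (420x560x3 uint8, red, green, blue), "fx", "fy", "cx", "cy" (pixels), "R" (3x3) and "t" (3): a world point X has camera coordinates R X + t; the wrist camera has in their place "hand_eye" (4x4, takes a point from camera to tool coordinates, whose origin is the TCP and whose axes are the flange's). Camera axes: x right, y down, z forward; pixel columns grow to the right and rows downward; lengths in m; the calibration is good to about 2 mm. A picture is of the moment at which its call begins: read the wrist's pose just before it. There is no depth.
- r.sign_off(): hands the job in, once; it reports no verdict.
The state is a dict: "time": time; "joint_positions": joint angles; "qd": joint speeds; "joint_efforts": joint torques, N m; "tool_pos": TCP position; "eef_rot": TCP orientation; "ft_force": force on the tool from outside, world axes, zero at the start; "torque": the same for the moment, N m; "gripper_width": opening from 0.0 (shut) to 1.0 (fully open).
Only numpy, scipy, OpenCV 4.12 (cv2) and the standard library are available. Lean on these libraries where they do the work, as an engineer would, in place of code of your own. Each camera call takes 0.05 s, during which the arm holds its last target.

## Working session

There is one attempt and no reset: what is moved stays moved. The work goes in short steps, Python scripts to look and compute and a shell command to move; the robot and the scene stay as the last step left them, time stands still between calls to the robot, and variables do not carry over. Pictures are saved under pics/ and viewed, and the job is handed in when it is done.

```bash
mkdir -p pics; ls; python3 - <<'E'
from workcell import r
import cv2,json
s=r.get_state();print(s['time'],s['tool_pos'],s['eef_rot'],s['gripper_width'],r.pinch_z)
for n in ['scene','side','wrist']:
    c=r.camera(n);cv2.imwrite(f'pics/{n}0.png',c['frame'][:,:,::-1])
    print(n,{k:v for k,v in c.items() if k!='frame'})
E
```

```text
pics
0.0 [0.27703594 0.58723973 0.20326541] [[-9.04453439e-01  4.26571804e-01 -6.87902410e-04]
 [ 4.26572327e-01  9.04451577e-01 -1.84237590e-03]
 [-1.63731192e-04 -1.95978335e-03 -9.99998066e-01]] 0.9993415524922671 0.0187
scene {'fx': 415.85904459487836, 'fy': 415.85904459487836, 'cx': 277.80814325479594, 'cy': 209.44094079941948, 'R': array([[ 0.73746933, -0.67537567, -0.00258536],
       [-0.5186221 , -0.56384351, -0.64273759],
       [ 0.4326316 ,  0.47534009, -0.76608205]]), 't': array([-0.28980815,  0.38009897,  0.73437613])}
side {'fx': 409.7876546894819, 'fy': 409.7876546894819, 'cx': 284.97073648259766, 'cy': 214.28805824673609, 'R': array([[ 0.88343199, -0.46855728, -0.00141313],
       [-0.30628003, -0.57518195, -0.75852374],
       [ 0.35459901,  0.67053695, -0.65164388]]), 't': array([-0.37545066,  0.27598895,  0.61138581])}
wrist {'fx': 375.54044172738264, 'fy': 375.54044172738264, 'cx': 277.4530998548507, 'cy': 206.3879382534797, 'hand_eye': array([[ 6.96035580e-05, -9.64903999e-01, -2.62602872e-01,
         6.61828265e-02],
       [ 9.99999985e-01,  1.09418910e-04, -1.36994643e-04,
        -5.56746460e-05],
       [ 1.60920399e-04, -2.62602859e-01,  9.64903991e-01,
        -1.70266739e-01],
       [ 0.00000000e+00,  0.00000000e+00,  0.00000000e+00,
         1.00000000e+00]])}
```

View pics/scene0.png

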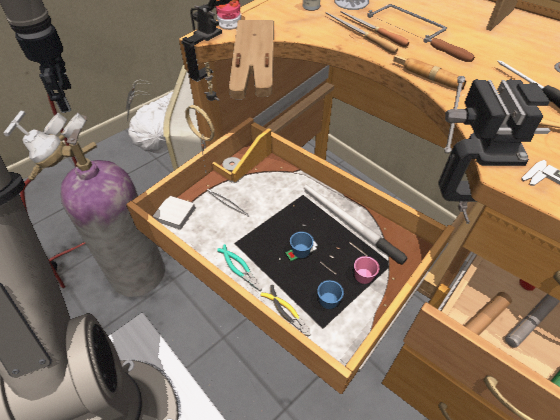

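View pics/side0.png

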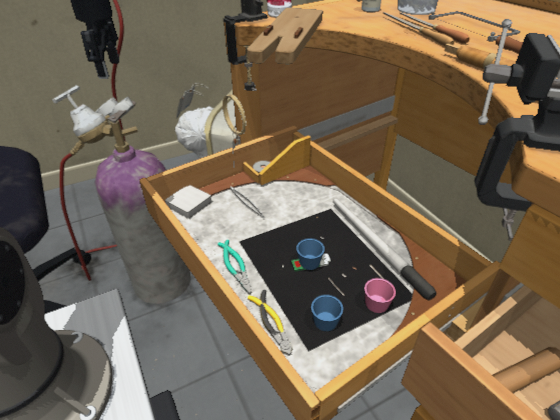

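View pics/wrist0.png

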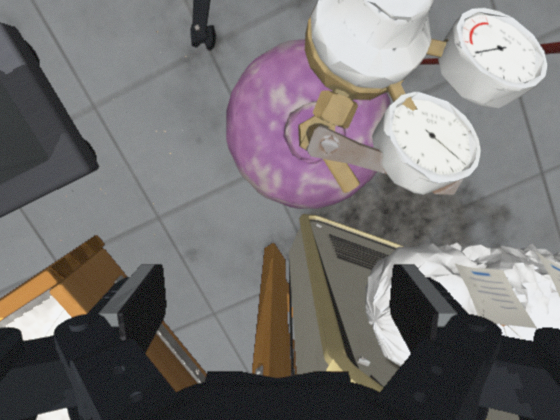

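```bash
cat > h.py <<'E'
import numpy as np,cv2
from workcell import r
def ray(c,u,v,st=None):
    d=np.array([(u-c['cx'])/c['fx'],(v-c['cy'])/c['fy'],1.])
    if 'R' in c:
        R=np.array(c['R']);return -R.T@c['t'],R.T@d
    H=np.array(c['hand_eye']);T=np.array(st['eef_rot']);p=np.array(st['tool_pos'])
    return T@H[:3,3]+p,T@(H[:3,:3]@d)
def plane(c,u,v,z,st=None):
    o,d=ray(c,u,v,st);return o+d*(z-o[2])/d[2]
def tri(rs):
    A=np.zeros((3,3));b=np.zeros(3)
    for o,d in rs:
        d=d/np.linalg.norm(d);P=np.eye(3)-np.outer(d,d);A+=P;b+=P@o
    x=np.linalg.solve(A,b);return x,[np.linalg.norm(np.cross(x-o,d/np.linalg.norm(d))) for o,d in rs]
def proj(c,X,st=None):
    if 'R' in c: p=np.array(c['R'])@X+c['t']
    else:
        H=np.array(c['hand_eye']);T=np.array(st['eef_rot']);q=T.T@(np.array(X)-st['tool_pos']);p=H[:3,:3].T@(q-H[:3,3])
    return np.array([c['fx']*p[0]/p[2]+c['cx'],c['fy']*p[1]/p[2]+c['cy']])
def mask(f,lo,hi):
    return cv2.inRange(cv2.cvtColor(f,cv2.COLOR_RGB2HSV),lo,hi)
E
python3 - <<'E'
from h import *
for n in ['scene','side']:
    c=r.camera(n);f=c['frame'].copy()
    m=mask(f,(95,80,50),(118,255,255));m[:200]=0
    cs,_=cv2.findContours(m,cv2.RETR_EXTERNAL,cv2.CHAIN_APPROX_NONE)
    for k in cs:
        if cv2.contourArea(k)>150:
            print(n,cv2.contourArea(k),cv2.boundingRect(k))
    x0,y0=(230,190) if n=='scene' else (235,200)
    cr=cv2.resize(f[y0:y0+150,x0:x0+200],None,fx=4,fy=4,interpolation=cv2.INTER_CUBIC)
    cv2.imwrite(f'pics/crop_{n}.png',cr[:,:,::-1])
E
```

```text
scene 542.5 (317, 280, 27, 29)
scene 437.5 (290, 232, 24, 26)
side 857.5 (311, 294, 33, 37)
side 639.5 (296, 238, 29, 32)
```

```bash
ls pics
```

```text
crop_scene.png
crop_side.png
scene0.png
side0.png
wrist0.png
```

View pics/crop_scene.png

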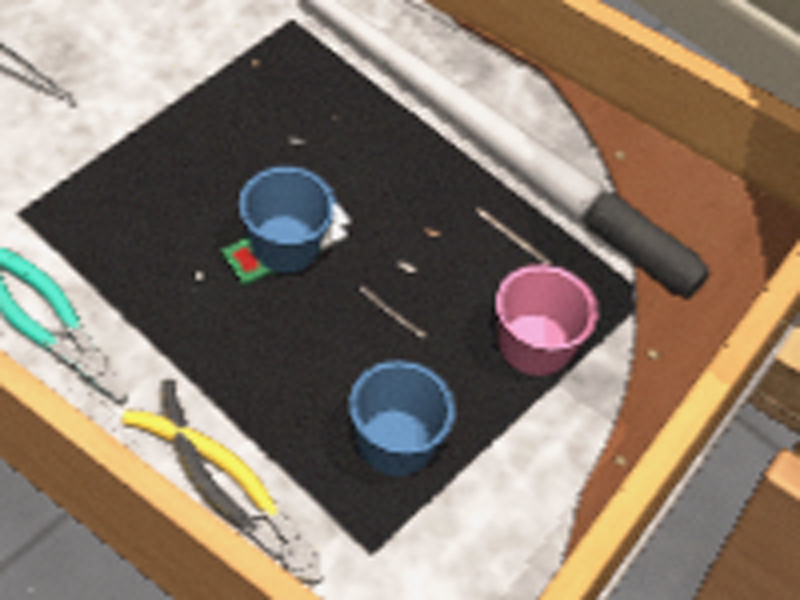

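View pics/crop_side.png

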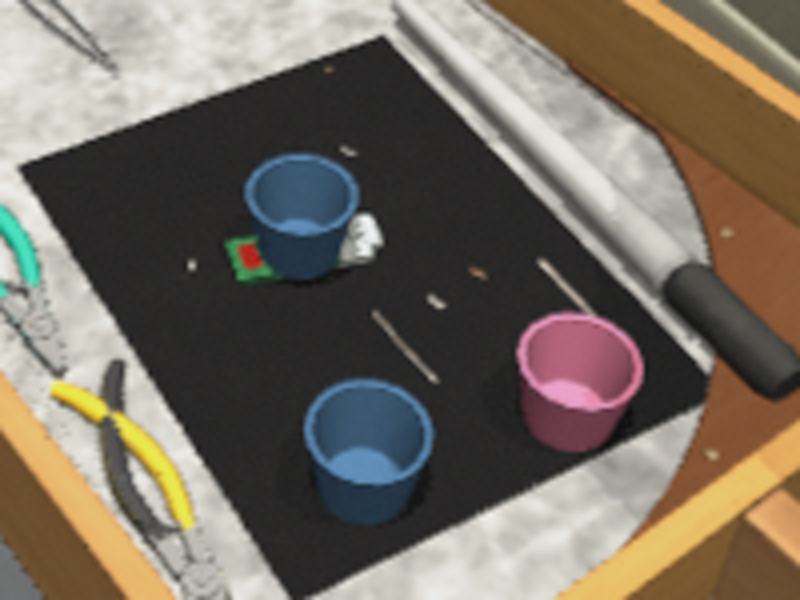

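Two blue pots and a pink look-alike. Scene (302,241) is the pot with slide ends sticking out under it, so it is pot_upper. Scene (330,292) stands alone, so it is pot_lower. Pink at (366,270) is left alone. The green end of the slide is at scene (291,255), the white end at (314,246).

```bash
python3 - <<'E'
from h import *
a=r.camera('scene');b=r.camera('side')
for nm,p,q,z in [('upper',(301.75,241),(310.25,249.5),.046),('lower',(330.5,292.2),(327.25,307.5),.04),('green end',(290,253.5),(295,266),.006),('white',(314.5,245.5),(326,260),.006),('pink rim',(366.5,266.5),(380,291),.04)]:
    print(nm,tri([ray(a,*p),ray(b,*q)]),plane(a,*p,z),plane(b,*q,z))
print(-a['R'].T@a['t'],-b['R'].T@b['t'])
E
```

```text
upper (array([0.49943229, 0.03674539, 0.04576097]), [np.float64(0.00020705480271011246), np.float64(0.00020705480271001337)]) [0.49953928 0.03667753 0.046     ] [0.49906994 0.03646681 0.046     ]
lower (array([ 0.45191467, -0.09572435,  0.05052253]), [np.float64(0.0013511186013227202), np.float64(0.0013511186013226847)]) [ 0.45539772 -0.09271356  0.04      ] [ 0.45819778 -0.08902732  0.04      ]
green end (array([ 0.477554  ,  0.05251316, -0.00265772]), [np.float64(0.002451863547051781), np.float64(0.0024518635470517375)]) [0.47611881 0.04912919 0.006     ] [0.47096536 0.04464596 0.006     ]
white (array([0.527919  , 0.02201729, 0.01614256]), [np.float64(0.00026702054510999157), np.float64(0.000267020545110093)]) [0.53380971 0.02659729 0.006     ] [0.53324527 0.02962926 0.006     ]
pink rim (array([ 0.55755234, -0.10316478,  0.04090527]), [np.float64(1.8202228923621666e-05), np.float64(1.8202228923664038e-05)]) [ 0.55808049 -0.1028971   0.04      ] [ 0.55814632 -0.10264316  0.04      ]
[ 0.09313803 -0.33049145  0.80614701] [ 0.19941823 -0.42713305  0.60721943]
```

```bash
python3 -m handwheel '[[[-30,-39,0,0,0,0,1],[-30,-39,0,0,0,0,1],[-30,-39,0,0,0,0,1],[-30,-39,0,0,0,0,1],[-30,-39,0,0,0,0,1],[-30,-39,0,0,0,0,1],[-30,-39,0,0,0,0,1],[-30,-39,0,0,0,0,1],[-25,-15,0,0,0,0,1],[-10,-6,0,0,0,0,1]]]'
```

```text
time: 1.6
tool_pos: [0.3847, 0.1681, 0.2046]
eef_rot: [[-0.903, 0.429, 0.001], [0.429, 0.903, 0.001], [-0.0, 0.001, -1.0]]
ft_force: [0.0, 1.2, -0.6]
gripper_width: 1.001
```

```bash
python3 -m handwheel '[[[-30,-32,0,0,0,0,1],[-30,-32,0,0,0,0,1],[-30,-32,0,0,0,0,1],[-31,-32,0,0,0,0,1],[0,0,0,0,0,0,1],[0,0,0,0,0,0,1],[0,0,0,0,0,0,1],[0,0,0,0,0,0,1],[0,0,0,0,0,0,1],[0,0,0,0,0,0,1]]]'; python3 - <<'E'
from h import *
c=r.camera('wrist');cv2.imwrite('pics/w1.png',c['frame'][:,:,::-1])
E
```

```text
time: 2.85
tool_pos: [0.4388, 0.0022, 0.2043]
eef_rot: [[-0.905, 0.426, 0.0], [0.426, 0.905, 0.0], [-0.0, 0.0, -1.0]]
ft_force: [1.3, 0.3, -0.4]
gripper_width: 1.001
```

View pics/w1.png

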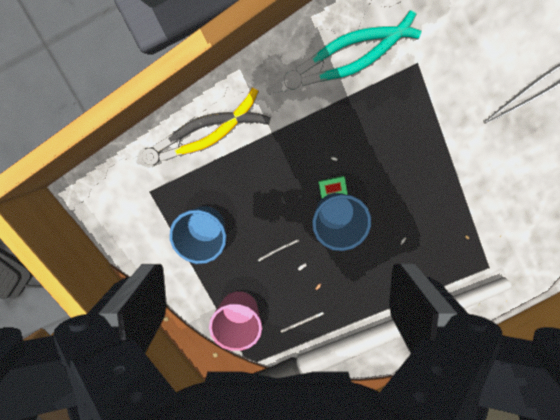

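```bash
cat >> h.py <<'E'
def blobs(f,lo=(95,80,50),hi=(118,255,255),amin=150):
    cs,_=cv2.findContours(mask(f,lo,hi),cv2.RETR_EXTERNAL,cv2.CHAIN_APPROX_NONE)
    return [k[:,0,:].astype(float) for k in cs if cv2.contourArea(k)>amin]
def rim(c,k,z,st=None,s=1):
    from scipy.optimize import least_squares
    P=np.array([plane(c,u,v,z,st)[:2] for u,v in k])
    o=ray(c,0,0,st)[0][:2]
    ctr=P.mean(0)
    for _ in range(4):
        d=(ctr-o)/np.linalg.norm(ctr-o)
        Q=P[(P-ctr)@d>-0.003]
        q=least_squares(lambda p:np.hypot(*(Q-p[:2]).T)-p[2],[*ctr,.027]).x;ctr=q[:2]
    return q, np.std(np.hypot(*(Q-q[:2]).T)-q[2])
E
python3 - <<'E'
from h import *
st=r.get_state()
for n in ['wrist','scene','side']:
    c=r.camera(n)
    f=c['frame'].copy()
    if n!='wrist': f[:200]=0
    for k in blobs(f):
        m=k.mean(0)
        for z in (.040,.046): print(n,m.round(),len(k),z,[np.round(x,4) for x in rim(c,k,z,st)])
E
```

```text
wrist [199. 235.] 164 0.04 [array([ 0.4561, -0.089 ,  0.0267]), np.float64(0.0005)]
wrist [199. 235.] 164 0.046 [array([ 0.4547, -0.0868,  0.0263]), np.float64(0.0004)]
wrist [341. 222.] 170 0.04 [array([0.5014, 0.0388, 0.0271]), np.float64(0.0004)]
wrist [341. 222.] 170 0.046 [array([0.4992, 0.0386, 0.0267]), np.float64(0.0004)]
scene [330. 294.] 76 0.04 [array([ 0.456 , -0.091 ,  0.0267]), np.float64(0.0006)]
scene [330. 294.] 76 0.046 [array([ 0.4531, -0.0929,  0.0264]), np.float64(0.0006)]
scene [301. 244.] 69 0.04 [array([0.5027, 0.0411, 0.0258]), np.float64(0.0009)]
scene [301. 244.] 69 0.046 [array([0.4995, 0.0382, 0.0256]), np.float64(0.0009)]
side [326. 312.] 99 0.04 [array([ 0.4579, -0.0878,  0.0266]), np.float64(0.0006)]
side [326. 312.] 99 0.046 [array([ 0.4552, -0.0914,  0.0264]), np.float64(0.0006)]
side [310. 253.] 84 0.04 [array([0.5043, 0.0454, 0.0272]), np.float64(0.0006)]
side [310. 253.] 84 0.046 [array([0.5011, 0.0404, 0.0269]), np.float64(0.0006)]
```

```bash
python3 -m handwheel '[[[-13,20,20,0,0,0,1],[-13,20,30,0,0,0,1],[-13,19,35,0,0,0,1],[0,0,29,0,0,0,1],[0,0,0,0,0,0,1],[0,0,0,0,0,0,1],[0,0,0,0,0,0,1],[0,0,0,0,0,0,1],[0,0,0,0,0,0,1],[0,0,0,0,0,0,1]]]'; python3 - <<'E'
from h import *
st=r.get_state();print(st['tool_pos'])
c=r.camera('wrist');cv2.imwrite('pics/w2.png',c['frame'][:,:,::-1])
for k in blobs(c['frame']):
    for z in (.04,.046): print(k.mean(0),z,rim(c,k,z,st))
E
```

```text
time: 4.3
tool_pos: [0.4993, 0.0388, 0.0905]
eef_rot: [[-0.904, 0.427, 0.0], [0.427, 0.904, 0.0], [-0.0, 0.0, -1.0]]
ft_force: [-0.1, 0.8, -0.1]
gripper_width: 1.001
[0.4993307  0.03881716 0.09052142]
[ 68.88847584 233.81040892] 0.04 (array([ 0.4559391 , -0.08924415,  0.02658281]), np.float64(0.00028709191190230796))
[ 68.88847584 233.81040892] 0.046 (array([ 0.4554876 , -0.0849959 ,  0.02586307]), np.float64(0.00027827322013562343))
[277.42063492 216.88095238] 0.04 (array([0.50043555, 0.03782644, 0.02745406]), np.float64(0.00030470401278608636))
[277.42063492 216.88095238] 0.046 (array([0.49877628, 0.03861788, 0.02670794]), np.float64(0.0002964230328300113))
```

View pics/w2.png

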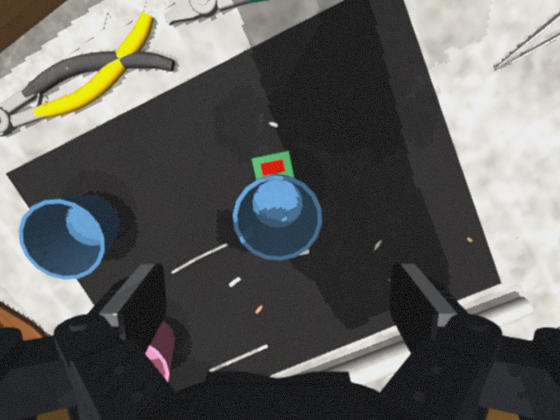

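```bash
python3 -m handwheel '[[[0,0,25,0,0,0,1],[0,0,25,0,0,0,1],[0,0,13,0,0,0,1],[0,0,0,0,0,0,1],[0,0,0,0,0,0,0.3],[0,0,0,0,0,0,0.3],[0,0,0,0,0,0,0.3],[0,0,0,0,0,0,0.3],[0,0,0,0,0,0,0.3],[0,0,0,0,0,0,0.3]]]' 25
```

```text
time: 5.6
tool_pos: [0.4993, 0.0388, 0.0273]
eef_rot: [[-0.904, 0.427, 0.0], [0.427, 0.904, 0.0], [0.0, 0.0, -1.0]]
ft_force: [-0.4, -0.6, 0.5]
gripper_width: 0.303
```

```bash
python3 - <<'E'
from h import *
c=r.camera('wrist');s=r.camera('side')['frame'][200:350,235:435]
cv2.imwrite('pics/w3.png',np.hstack([c['frame'],cv2.resize(s,(560,420))])[:,:,::-1][:, :1120][::1][:, ::1]) if 0 else (cv2.imwrite('pics/w3.png',c['frame'][:,:,::-1]),cv2.imwrite('pics/s3.png',cv2.resize(s,(800,600))[:,:,::-1]))
E
```

```text
(no output)
```

View pics/w3.png

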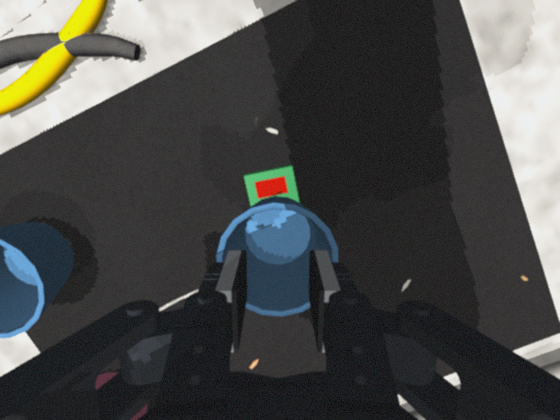

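View pics/s3.png

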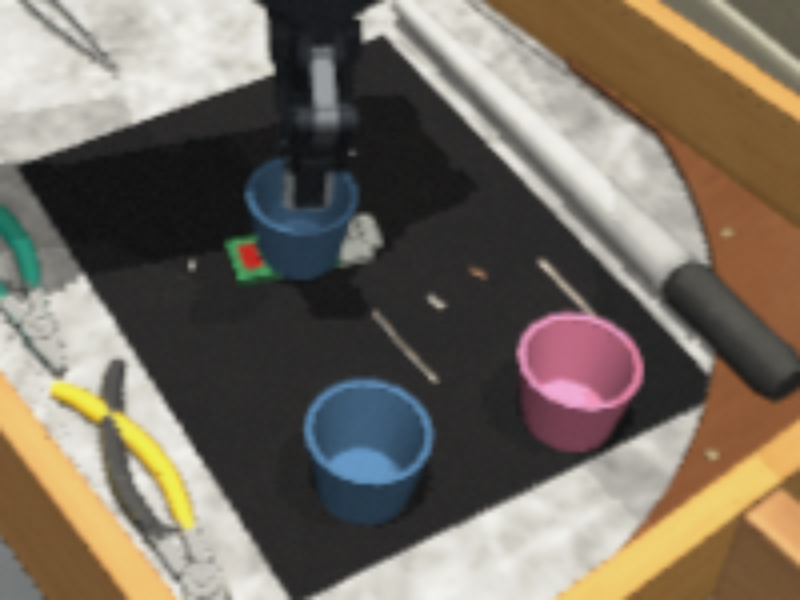

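```bash
python3 - <<'E'
from h import *
st=r.get_state();c=r.camera('wrist')
T=np.array(st['eef_rot']);p=np.array(st['tool_pos'])
for x in (.011,-.011):
  for y in (.013,.0):
    for z in (0,-.01,-.02,-.03): print(x,y,z,proj(c,p+T@[x,y,z],st).round())
for k in blobs(c['frame'],amin=600): print(k.mean(0),rim(c,k,.046,st))
cv2.imwrite('pics/w3c.png',cv2.resize(c['frame'][190:370,170:390],(733,600),interpolation=cv2.INTER_CUBIC)[:,:,::-1])
E
```

```text
0.011 0.013 0 [305. 224.]
0.011 0.013 -0.01 [306. 231.]
0.011 0.013 -0.02 [308. 239.]
0.011 0.013 -0.03 [310. 248.]
0.011 0.0 0 [278. 224.]
0.011 0.0 -0.01 [278. 231.]
0.011 0.0 -0.02 [278. 239.]
0.011 0.0 -0.03 [278. 248.]
-0.011 0.013 0 [304. 267.]
-0.011 0.013 -0.01 [306. 276.]
-0.011 0.013 -0.02 [307. 286.]
-0.011 0.013 -0.03 [309. 297.]
-0.011 0.0 0 [278. 267.]
-0.011 0.0 -0.01 [278. 276.]
-0.011 0.0 -0.02 [278. 286.]
-0.011 0.0 -0.03 [278. 297.]
[ 27.02675585 275.39464883] (array([ 0.47313526, -0.08185698,  0.0088363 ]), np.float64(0.0019540215284390475))
[277.18009479 256.78199052] (array([0.51116004, 0.03309975, 0.01458718]), np.float64(0.0011668968087525902))
```

View pics/w3c.png

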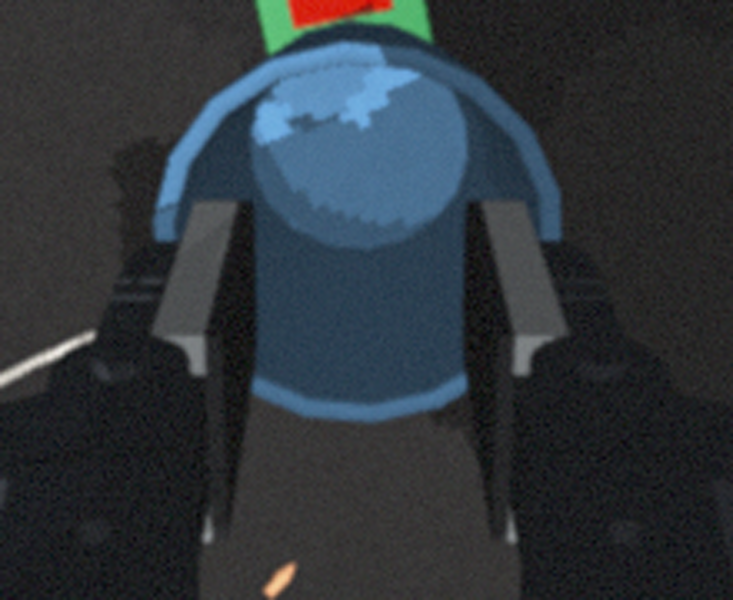

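```bash
python3 - <<'E'
from h import *
st=r.get_state()
T=np.array(st['eef_rot']);p=np.array(st['tool_pos'])
out=[]
for n in ('side','scene'):
    c=r.camera(n)
    f=c['frame'].copy();o=cv2.resize(f[190:290,250:370],(800,667),interpolation=cv2.INTER_CUBIC)[:600]
    for z in (0,-.01,-.02,-.03,-.04):
        for y in (-.013,.013):
            u=proj(c,p+T@[0,y,z]); print(n,z,y,u.round(1)); 
            q=(u-[250,190])*6.667; cv2.circle(o,tuple(q.astype(int).tolist()),3,(255,0,0) if y<0 else (255,255,0),-1)
    cv2.imwrite(f'pics/{n}3c.png',o[:,:,::-1])
E
```

```text
side 0 -0.013 [310.  260.4]
side 0 0.013 [308.7 250.7]
side -0.01 -0.013 [310.2 256.8]
side -0.01 0.013 [308.9 247.1]
side -0.02 -0.013 [310.4 253.1]
side -0.02 0.013 [309.1 243.4]
side -0.03 -0.013 [310.6 249.4]
side -0.03 0.013 [309.3 239.7]
side -0.04 -0.013 [310.8 245.6]
side -0.04 0.013 [309.5 236. ]
scene 0 -0.013 [302.6 249.8]
scene 0 0.013 [298.8 240.9]
scene -0.01 -0.013 [302.8 247.3]
scene -0.01 0.013 [299.  238.3]
scene -0.02 -0.013 [302.9 244.7]
scene -0.02 0.013 [299.1 235.7]
scene -0.03 -0.013 [303.1 242.1]
scene -0.03 0.013 [299.3 233.1]
scene -0.04 -0.013 [303.3 239.4]
scene -0.04 0.013 [299.4 230.4]
```

View pics/side3c.png

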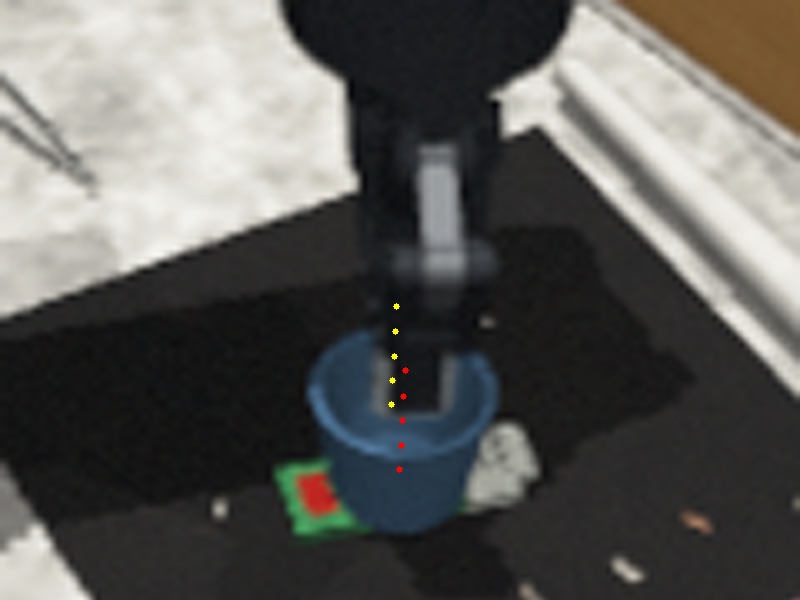

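View pics/scene3c.png

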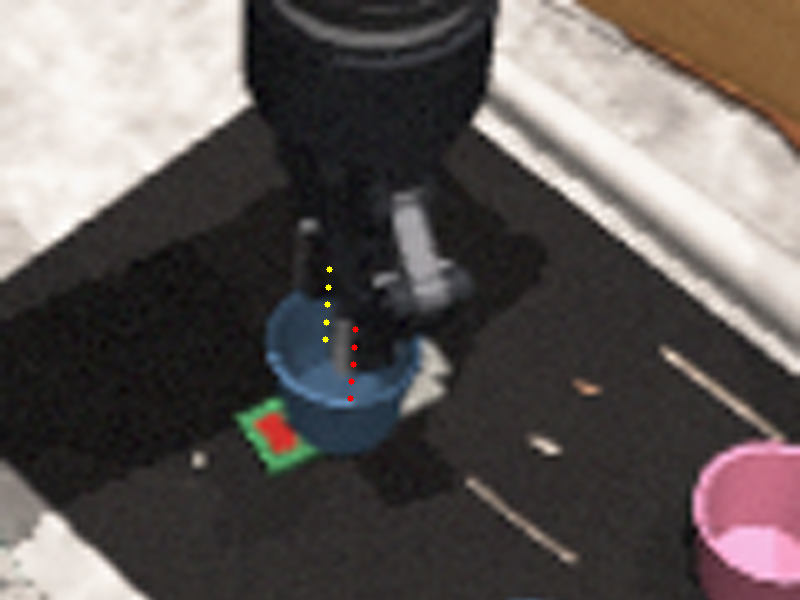

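Measured fingertips sit about 28 mm behind the reported TCP at this opening, so the pads closed just above the rim (pot untouched). I'll open and go 31 mm lower.

```bash
python3 -m handwheel '[[[0,0,0,0,0,0,1],[0,0,0,0,0,0,1],[0,0,0,0,0,0,1],[0,0,0,0,0,0,1],[0,0,8,0,0,0,1],[0,0,10,0,0,0,1],[0,0,10,0,0,0,1],[0,0,2,0,0,0,1],[0,0,0,0,0,0,1],[0,0,0,0,0,0,1]]]' 25
python3 - <<'E'
from h import *
c=r.camera('wrist');cv2.imwrite('pics/w4.png',c['frame'][:,:,::-1])
st=r.get_state()
for k in blobs(c['frame'],amin=600): print(k.mean(0),rim(c,k,.046,st))
E
```

```text
time: 7.1
tool_pos: [0.4995, 0.0388, -0.0025]
eef_rot: [[-0.904, 0.427, 0.001], [0.427, 0.904, 0.0], [-0.0, 0.0, -1.0]]
ft_force: [-0.6, 0.2, -0.6]
gripper_width: 1.001
[ 14.64390244 284.66829268] (array([ 0.46393023, -0.05146243,  0.00607981]), np.float64(0.0013581304778407305))
[276.82843137 288.48529412] (array([0.49923936, 0.03865293, 0.02658624]), np.float64(0.00017306044967439107))
```

View pics/w4.png

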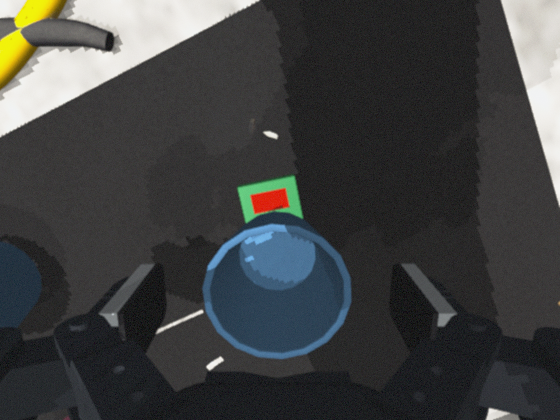

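```bash
python3 -m handwheel '[[[0,0,0,0,0,0,0.4],[0,0,0,0,0,0,0.4],[0,0,0,0,0,0,0.4],[0,0,0,0,0,0,0.4],[0,0,0,0,0,0,0.4],[0,0,0,0,0,0,0.4],[0,0,-5,0,0,0,0.4],[0,0,-5,0,0,0,0.4],[0,0,-5,0,0,0,0.4],[0,0,-5,0,0,0,0.4]]]' 25
python3 - <<'E'
from h import *
c=r.camera('wrist');cv2.imwrite('pics/w5.png',c['frame'][:,:,::-1])
c=r.camera('side');cv2.imwrite('pics/s5.png',cv2.resize(c['frame'][190:320,240:400],(738,600),interpolation=cv2.INTER_CUBIC)[:,:,::-1])
E
```

```text
time: 8.4
tool_pos: [0.4993, 0.0388, 0.0176]
eef_rot: [[-0.904, 0.427, 0.0], [0.427, 0.904, 0.0], [-0.0, 0.0, -1.0]]
ft_force: [0.5, -0.5, -0.3]
gripper_width: 0.599
```

View pics/w5.png

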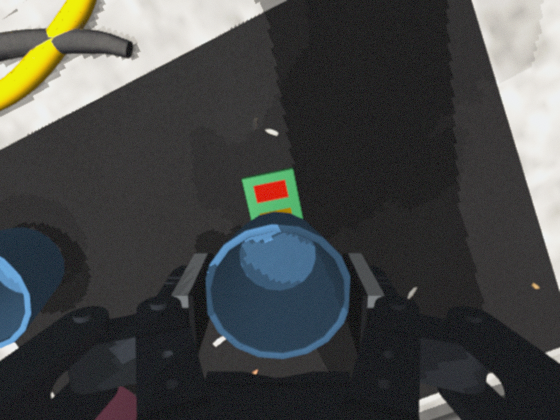

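View pics/s5.png

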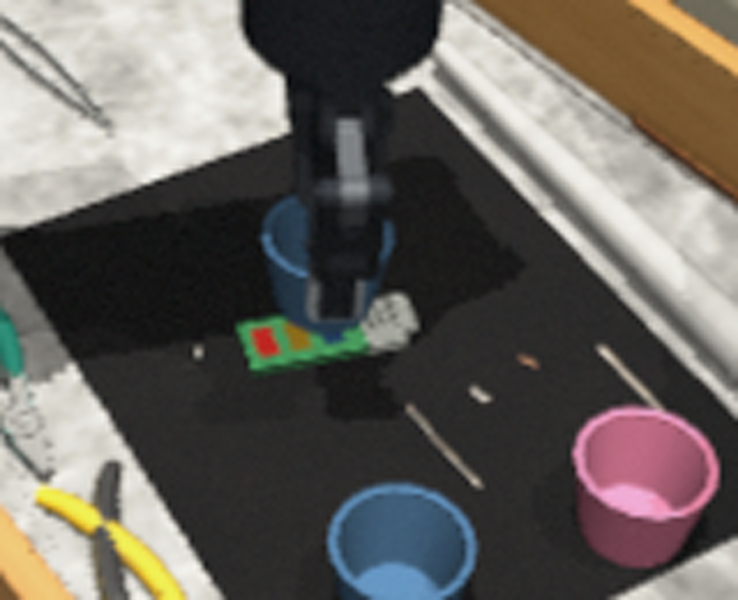

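```bash
python3 - <<'E'
from h import *
st=r.get_state()
T=np.array(st['eef_rot']);p=np.array(st['tool_pos'])
c=r.camera('side')
for y in (-.027,-.04):
  for z in (-.01,-.02,-.03,-.04): print(y,z,proj(c,p+T@[0,y,z]).round(1))
c=r.camera('wrist');st=r.get_state()
for k in blobs(c['frame'],amin=600):
  for z in (.056,.061,.066,.071): print(k.mean(0),z,rim(c,k,z,st))
for x in (.011,):
  for z in (-.01,-.02,-.03,-.04,-.05): print(x,z,proj(c,p+T@[x,.0255,z],st).round(1))
E
```

```text
-0.027 -0.01 [310.9 265.5]
-0.027 -0.02 [311.1 261.9]
-0.027 -0.03 [311.3 258.2]
-0.027 -0.04 [311.5 254.5]
-0.04 -0.01 [311.5 270.7]
-0.04 -0.02 [311.8 267.1]
-0.04 -0.03 [312.  263.4]
-0.04 -0.04 [312.2 259.7]
[ 22.02797203 281.41258741] 0.056 (array([ 0.47220908, -0.0667236 ,  0.00604581]), np.float64(0.0016910700097810245))
[ 22.02797203 281.41258741] 0.061 (array([ 0.4708372 , -0.06148545,  0.00594091]), np.float64(0.0016691319370344775))
[ 22.02797203 281.41258741] 0.066 (array([ 0.46947399, -0.05626799,  0.00582132]), np.float64(0.0016564585602068709))
[ 22.02797203 281.41258741] 0.071 (array([ 0.46812121, -0.0510526 ,  0.00569777]), np.float64(0.001627967009273942))
[277.13285024 288.63768116] 0.056 (array([0.50448519, 0.03633309, 0.02814494]), np.float64(0.0002845012350142896))
[277.13285024 288.63768116] 0.061 (array([0.50202224, 0.03749608, 0.02706939]), np.float64(0.00027397083211468565))
[277.13285024 288.63768116] 0.066 (array([0.49954963, 0.03866019, 0.02600093]), np.float64(0.00026315693199298784))
[277.13285024 288.63768116] 0.071 (array([0.49707702, 0.0398243 , 0.02493248]), np.float64(0.0002523430318712913))
0.011 -0.01 [334.8 232.3]
0.011 -0.02 [338.3 240.1]
0.011 -0.03 [342.2 248.9]
0.011 -0.04 [346.7 258.8]
0.011 -0.05 [351.8 270.3]
```

```bash
python3 -m handwheel '[[[0,0,-15,0,0,0,0.4],[0,0,-15,0,0,0,0.4],[0,0,-12,0,0,0,0.4],[-2,-17,0,0,0,0,0.4],[-3,-30,0,0,0,0,0.4],[-4,-30,0,0,0,0,0.4],[-4,-30,0,0,0,0,0.4],[-3,-27,0,0,0,0,0.4],[0,0,0,0,0,0,0.4],[0,0,0,0,0,0,0.4]]]' 25
python3 - <<'E'
from h import *
st=r.get_state();print(st['tool_pos'])
c=r.camera('wrist');cv2.imwrite('pics/w6.png',c['frame'][:,:,::-1])
for n in ('side','scene'):
    c=r.camera(n);cv2.imwrite(f'pics/{n}6.png',cv2.resize(c['frame'][220:350,250:410],(738,600),interpolation=cv2.INTER_CUBIC)[:,:,::-1])
E
```

```text
time: 9.85
tool_pos: [0.4563, -0.089, 0.0591]
eef_rot: [[-0.904, 0.427, -0.0], [0.427, 0.904, 0.001], [0.0, 0.0, -1.0]]
ft_force: [1.2, 0.4, -0.8]
gripper_width: 0.597
[ 0.45634148 -0.08903576  0.05914715]
```

View pics/w6.png

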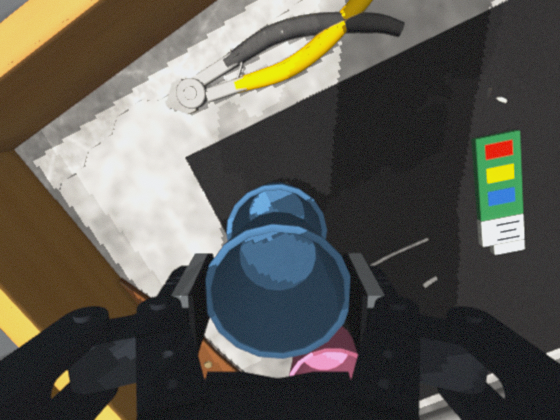

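View pics/side6.png

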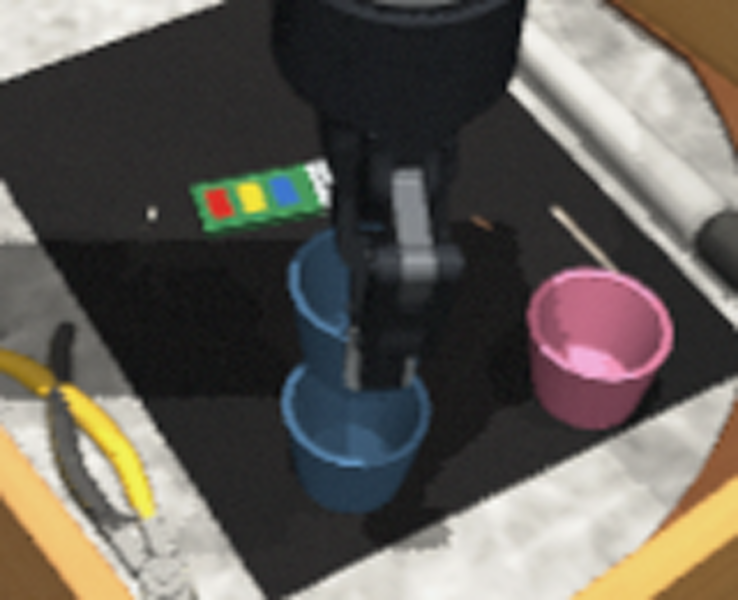

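View pics/scene6.png

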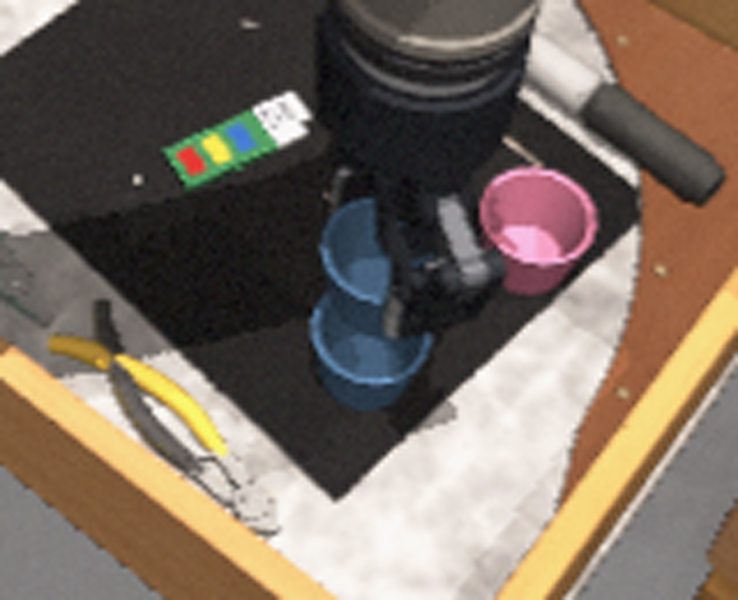

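```bash
python3 -m handwheel '[[[0,0,12,0,0,0,0.4],[0,0,12,0,0,0,0.4],[0,0,10,0,0,0,0.4],[0,0,4,0,0,0,0.4],[0,0,2,0,0,0,0.4],[0,0,2,0,0,0,0.4],[0,0,1,0,0,0,0.4],[0,0,0,0,0,0,0.4],[0,0,0,0,0,0,0.4],[0,0,0,0,0,0,0.4]]]' 25
```

```text
time: 11.25
tool_pos: [0.4566, -0.0893, 0.0164]
eef_rot: [[-0.904, 0.427, 0.0], [0.427, 0.904, 0.0], [-0.0, 0.0, -1.0]]
ft_force: [0.1, -0.2, -0.9]
gripper_width: 0.596
```

```bash
python3 -m handwheel '[[[0,0,1,0,0,0,0.4],[0,0,1,0,0,0,0.4],[0,0,0.5,0,0,0,0.4],[0,0,0,0,0,0,0.4],[0,0,0,0,0,0,0.8],[0,0,0,0,0,0,0.9],[0,0,0,0,0,0,0.9],[0,0,0,0,0,0,0.9],[0,0,0,0,0,0,0.9],[0,0,0,0,0,0,0.9]]]' 25
python3 - <<'E'
from h import *
c=r.camera('wrist');cv2.imwrite('pics/w7.png',c['frame'][:,:,::-1]);st=r.get_state()
for k in blobs(c['frame'],amin=600): print(k.mean(0),rim(c,k,.062,st))
E
```

```text
time: 12.5
tool_pos: [0.4565, -0.0892, 0.0138]
eef_rot: [[-0.904, 0.427, 0.0], [0.427, 0.904, 0.0], [0.0, 0.0, -1.0]]
ft_force: [0.5, 0.6, -0.3]
gripper_width: 0.902
[277.18266979 282.69789227] (array([ 0.4565624 , -0.08928748,  0.02630237]), np.float64(0.00019949895371651008))
```

View pics/w7.png

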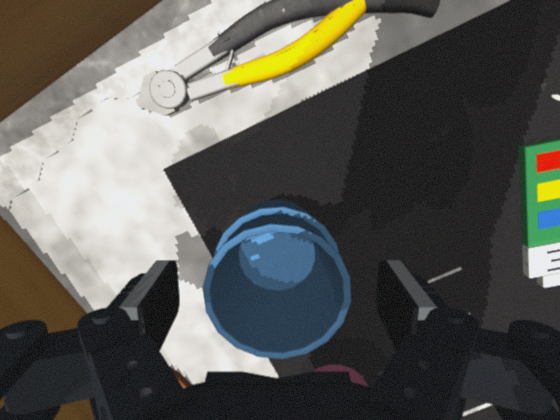

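```bash
python3 -m handwheel '[[[0,0,-20,0,0,0,1],[0,0,-35,0,0,0,1],[0,0,-35,0,0,0,1],[0,0,-30,0,0,0,1],[4,33,0,0,0,0,1],[4,33,0,0,0,0,1],[4,33,0,0,0,0,1],[4,33,0,0,0,0,1],[0,0,0,0,0,0,1],[0,0,0,0,0,0,1]]]' 25
python3 - <<'E'
from h import *
st=r.get_state()
c=r.camera('wrist');cv2.imwrite('pics/w8.png',c['frame'][:,:,::-1])
for k in blobs(c['frame'],amin=600): 
  for z in (.06,.062): print(k.mean(0),rim(c,k,z,st))
for n in ('side','scene'):
    c=r.camera(n);f=c['frame'].copy()
    cv2.imwrite(f'pics/{n}8.png',cv2.resize(c['frame'][200:340,240:420],(771,600),interpolation=cv2.INTER_CUBIC)[:,:,::-1])
E
```

```text
time: 13.8
tool_pos: [0.498, 0.0361, 0.1336]
eef_rot: [[-0.904, 0.427, -0.001], [0.427, 0.904, -0.001], [0.0, -0.001, -1.0]]
ft_force: [-1.1, -0.5, -0.3]
gripper_width: 1.003
[ 94.38372093 221.08139535] (array([ 0.45624095, -0.09087911,  0.02620306]), np.float64(0.00025292781528372027))
[ 94.38372093 221.08139535] (array([ 0.45609337, -0.08960549,  0.02598822]), np.float64(0.0002508540344600994))
```

View pics/w8.png

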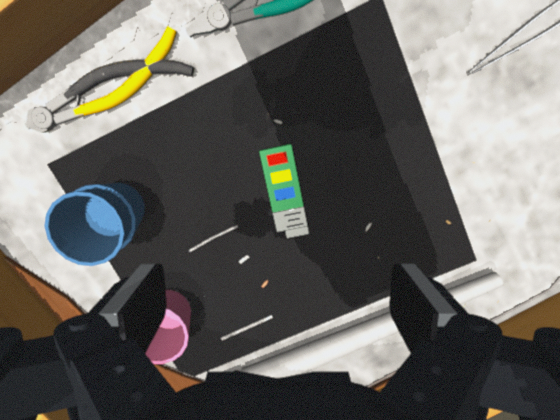

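View pics/side8.png

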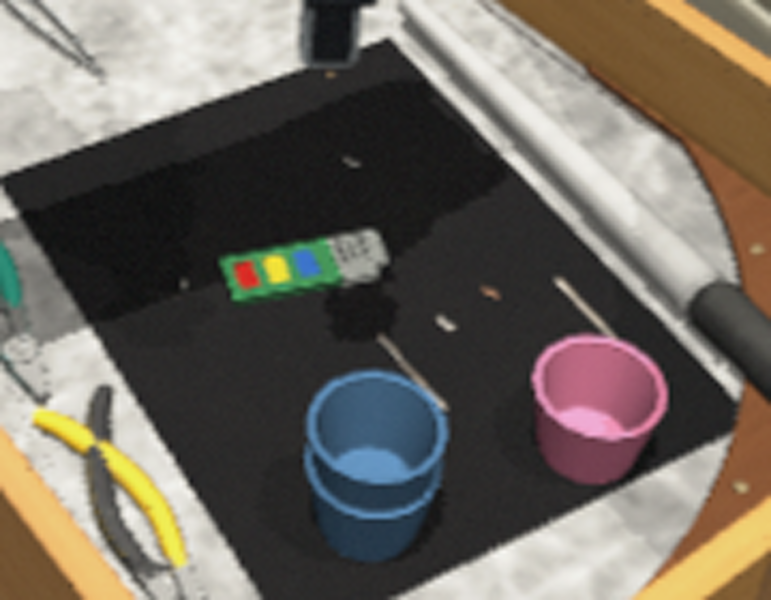

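View pics/scene8.png

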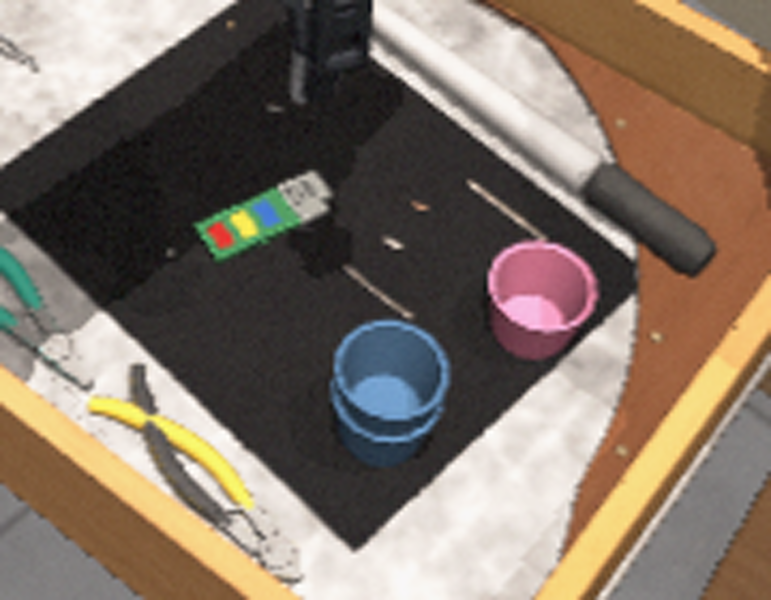

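```bash
cat >> h.py <<'E'
def slide(c,st=None,z=.006,box=None):
    f=c['frame'];h=cv2.cvtColor(f,cv2.COLOR_RGB2HSV)
    g=cv2.inRange(h,(50,90,50),(85,255,255)); 
    col=cv2.inRange(h,(0,110,60),(179,255,255)); w=cv2.inRange(h,(0,0,120),(179,60,255))
    b=np.zeros(g.shape,np.uint8);x0,y0,x1,y1=box;b[y0:y1,x0:x1]=255
    m=cv2.morphologyEx((col|w)&b,cv2.MORPH_CLOSE,np.ones((5,5)))
    k=max(cv2.findContours(m,cv2.RETR_EXTERNAL,cv2.CHAIN_APPROX_NONE)[0],key=cv2.contourArea)[:,0]
    P=np.array([plane(c,u,v,z,st)[:2] for u,v in k.astype(float)])*1000
    (cx,cy),(a,bb),an=cv2.minAreaRect(P.astype(np.float32))
    gy,gx=np.nonzero(g&b);G=plane(c,gx.mean(),gy.mean(),z,st)[:2]*1000
    e=np.array([np.cos(np.radians(an)),np.sin(np.radians(an))]); 
    if a<bb: e=np.array([-e[1],e[0]])
    ctr=np.array([cx,cy])
    if (ctr-G)@e<0:e=-e
    return ctr/1000,(a,bb),e,np.degrees(np.arctan2(e[1],e[0])),cv2.contourArea(k)
E
python3 - <<'E'
from h import *
st=r.get_state();c=r.camera('wrist')
print(slide(c,st,box=(240,135,330,250)))
s=r.camera('side');print(slide(s,box=(284,250,334,275)))
s=r.camera('scene');print(slide(s,box=(280,238,320,263)))
# two-view height: green end-edge corners -> use swatch centroids
P=[]
for n,b in (('wrist',(240,135,330,250)),('scene',(280,238,320,263)),('side',(284,250,334,275))):
    c=r.camera(n);h=cv2.cvtColor(c['frame'],cv2.COLOR_RGB2HSV);row=[]
    for lo,hi in (((0,150,80),(8,255,255)),((22,120,80),(33,255,255)),((100,110,80),(125,255,255))):
        m=cv2.inRange(h,lo,hi);k=np.zeros_like(m);k[b[1]:b[3],b[0]:b[2]]=1
        y,x=np.nonzero(m*k);row.append(ray(c,x.mean(),y.mean(),st))
    P.append(row)
for j in range(3): print(tri([p[j] for p in P]))
E
```

```text
(array([0.50332312, 0.03950856]), (27.037246704101562, 76.5674057006836), array([ 0.9735335 , -0.22854437]), np.float64(-13.211387634277344), 2797.0)
(array([0.50484079, 0.03994925]), (31.356435775756836, 76.7102279663086), array([ 0.97226849, -0.23386744]), np.float64(-13.524871826171875), 372.5)
(array([0.50337677, 0.03773624]), (26.999217987060547, 76.14955139160156), array([ 0.97266383, -0.23221772]), np.float64(-13.427673339843748), 271.5)
(array([0.4752803 , 0.04515356, 0.00899529]), [np.float64(0.0006534675243952587), np.float64(0.0009397052513321836), np.float64(0.0008582396155212927)])
(array([0.48949011, 0.04194871, 0.00848004]), [np.float64(0.0006951883845893461), np.float64(0.0007649994041996762), np.float64(0.0007895009595398635)])
(array([0.50348802, 0.0385248 , 0.008275  ]), [np.float64(0.0006162696695519795), np.float64(0.0008242600624327591), np.float64(0.0009130620099990998)])
```

```bash
python3 -m handwheel '[[[0,0,0,0,0,-0.1,0.45],[0,0,0,0,0,-0.111,0.45],[1.5,4,20,0,0,0,0.45],[0,0,30,0,0,0,0.45],[0,0,30,0,0,0,0.45],[0,0,25,0,0,0,0.45],[0,0,0,0,0,0,0.45],[0,0,0,0,0,0,0.45],[0,0,0,0,0,0,0.45],[0,0,0,0,0,0,0.45]]]' 30
python3 - <<'E'
from h import *
st=r.get_state();c=r.camera('wrist');cv2.imwrite('pics/w9.png',c['frame'][:,:,::-1])
print(slide(c,st,box=(200,90,360,300)))
T=np.array(st['eef_rot']);p=np.array(st['tool_pos'])
for z in (-.02,-.025,-.03,-.035): print(z,proj(c,p+T@[.011,.019,z],st).round(1))
for n in ('side','scene'):
    c=r.camera(n);print(n,[proj(c,p+T@[0,-.019,z],st).round(1).tolist() for z in (-.02,-.03,-.04)])
    cv2.imwrite(f'pics/{n}9.png',cv2.resize(c['frame'][200:300,250:380],(780,600),interpolation=cv2.INTER_CUBIC)[:,:,::-1])
E
```

```text
time: 15.5
tool_pos: [0.4985, 0.0414, 0.0296]
eef_rot: [[-0.974, 0.228, 0.002], [0.228, 0.974, 0.001], [-0.001, 0.001, -1.0]]
ft_force: [0.8, 0.0, -0.3]
gripper_width: 0.447
(array([0.50254514, 0.03964457]), (26.626977920532227, 74.87151336669922), array([ 0.97219554, -0.23417051]), np.float64(-13.542732238769535), 5990.5)
-0.02 [322.5 238.9]
-0.025 [323.9 243.1]
-0.03 [325.4 247.6]
-0.035 [327.  252.3]
side [[311.8, 253.6], [312.0, 249.9], [312.2, 246.1]]
scene [[304.5, 245.1], [304.7, 242.5], [304.9, 239.8]]
```

View pics/w9.png

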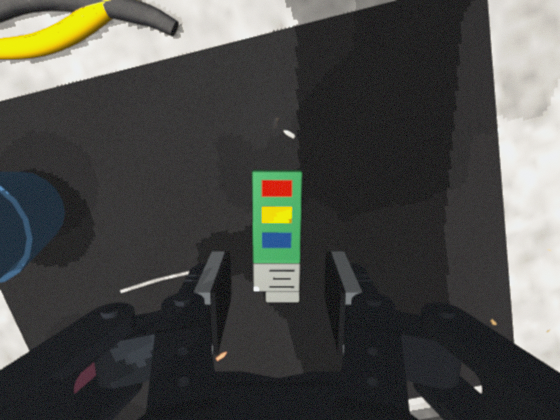

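View pics/side9.png

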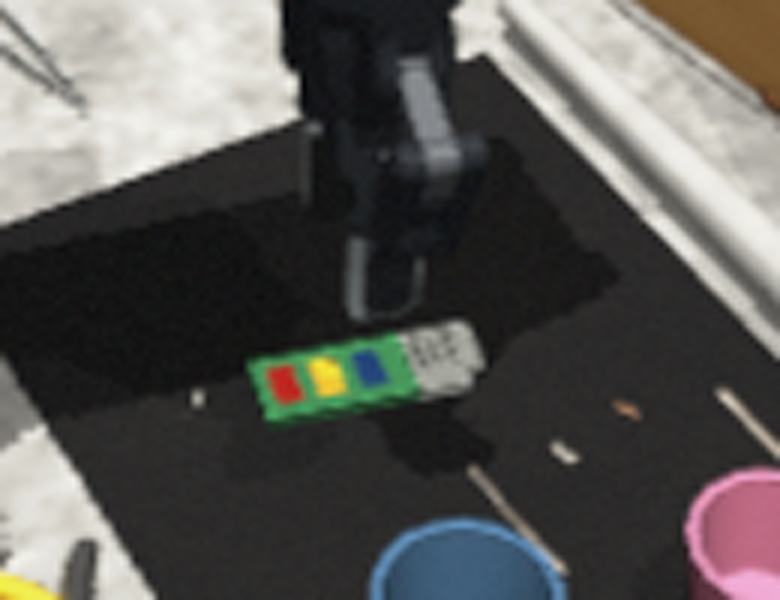

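```bash
python3 -m handwheel '[[[0,0,20,0,0,0,0.45],[0,0,20,0,0,0,0.45],[0,0,10,0,0,0,0.45],[0,0,4,0,0,0,0.45],[0,0,2,0,0,0,0.45],[0,0,2,0,0,0,0.45],[0,0,1,0,0,0,0.45],[0,0,0,0,0,0,0.45],[0,0,0,0,0,0,0.45],[0,0,0,0,0,0,0.45]]]' 30
python3 - <<'E'
from h import *
st=r.get_state();c=r.camera('wrist');cv2.imwrite('pics/w10.png',c['frame'][:,:,::-1])
for n in ('side','scene'):
    c=r.camera(n)
    cv2.imwrite(f'pics/{n}10.png',cv2.resize(c['frame'][200:300,250:380],(780,600),interpolation=cv2.INTER_CUBIC)[:,:,::-1])
E
```

```text
time: 16.9
tool_pos: [0.4984, 0.0413, -0.0283]
eef_rot: [[-0.974, 0.228, 0.001], [0.228, 0.974, 0.001], [-0.0, 0.001, -1.0]]
ft_force: [-3.8, 0.0, 15.0]
gripper_width: 0.454
```

View pics/w10.png

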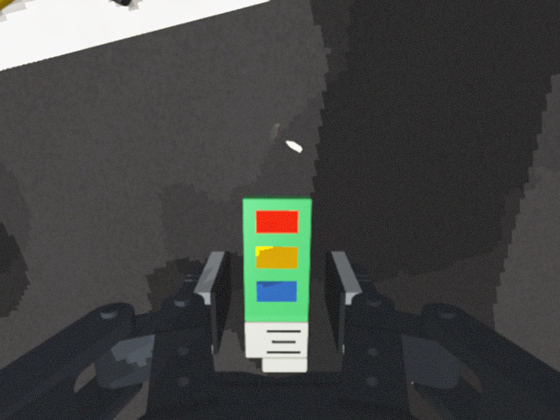

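View pics/side10.png

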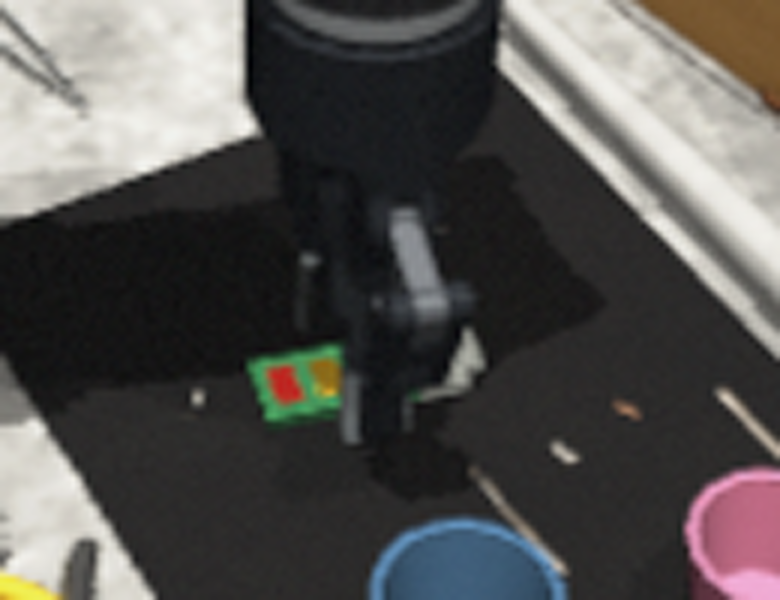

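```bash
python3 -m handwheel '[[[0,0,-2,0,0,0,0.45],[0,0,0,0,0,0,0.4],[0,0,-0.5,0,0,0,0.35],[0,0,-0.5,0,0,0,0.3],[0,0,0,0,0,0,0.2],[0,0,0,0,0,0,0.1],[0,0,0,0,0,0,0.1],[0,0,0,0,0,0,0.1],[0,0,0,0,0,0,0.1],[0,0,0,0,0,0,0.1]]]' 40
```

```text
time: 18.3
tool_pos: [0.4984, 0.0411, -0.0269]
eef_rot: [[-0.974, 0.228, 0.001], [0.228, 0.974, 0.0], [-0.001, 0.0, -1.0]]
ft_force: [0.3, -1.3, 5.8]
gripper_width: 0.289
```

```bash
python3 -m handwheel '[[[0,0,-3,0,0,0,0.1],[0,0,-6,0,0,0,0.1],[0,0,-8,0,0,0,0.1],[0,0,-8,0,0,0,0.1],[0,0,-5,0,0,0,0.1],[0,0,0,0,0,0,0.1],[0,0,0,0,0,0,0.1],[0,0,0,0,0,0,0.1],[0,0,0,0,0,0,0.1],[0,0,0,0,0,0,0.1]]]' 40
python3 - <<'E'
from h import *
st=r.get_state();c=r.camera('wrist');cv2.imwrite('pics/w11.png',c['frame'][:,:,::-1])
for n in ('side','scene'):
    c=r.camera(n)
    cv2.imwrite(f'pics/{n}11.png',cv2.resize(c['frame'][200:300,250:380],(780,600),interpolation=cv2.INTER_CUBIC)[:,:,::-1])
E
```

```text
time: 19.55
tool_pos: [0.4978, 0.0412, 0.0027]
eef_rot: [[-0.974, 0.228, -0.0], [0.228, 0.974, 0.0], [0.0, 0.0, -1.0]]
ft_force: [-0.2, 0.2, -0.6]
gripper_width: 0.286
```

View pics/w11.png

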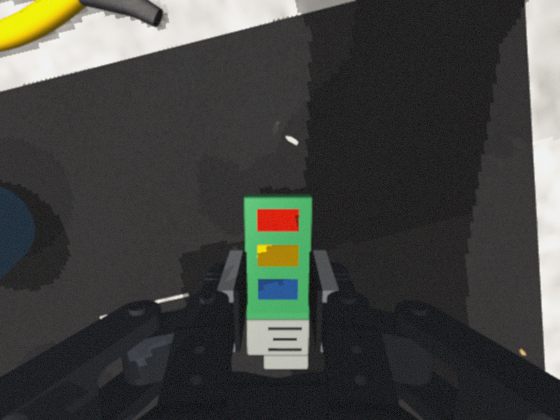

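View pics/side11.png

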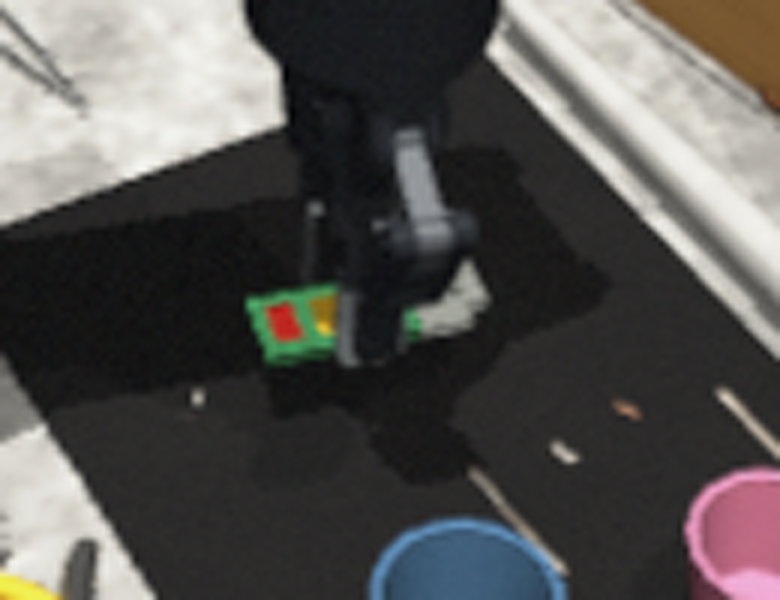

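```bash
python3 -m handwheel '[[[0,0,-15,0,0,0,0.1],[0,0,-30,0,0,0,0.1],[0,0,-30,0,0,0,0.1],[0,0,-30,0,0,0,0.1],[-10,-5,-30,0,0,0,0.1],[-25,-8,-25,0,0,0,0.1],[-30,-8,0,0,0,0,0.1],[-30,-8,0,0,0,0,0.1],[-15,-4,0,0,0,0,0.1],[0,0,0,0,0,0,0.1]]]' 40
python3 - <<'E'
from h import *
print(np.round(r.get_state()['joint_positions'],1))
c=r.camera('side');cv2.imwrite('pics/s12.png',c['frame'][:,:,::-1])
E
```

```text
time: 20.95
tool_pos: [0.5976, -0.0166, 0.1631]
eef_rot: [[-0.973, 0.229, -0.0], [0.229, 0.973, -0.0], [0.0, -0.0, -1.0]]
ft_force: [-1.3, -0.2, -0.9]
gripper_width: 0.291
[-25.1  21.6  29.1  98.9 -11.6  62.5  84.5]
```

View pics/s12.png

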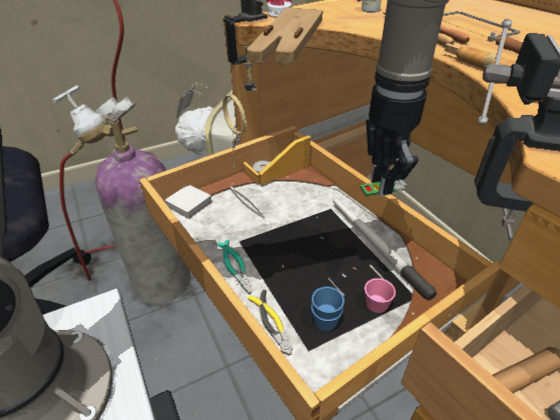

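```bash
python3 -m handwheel '[[[-10,0,-5,0,-0.07,0,0.1],[-15,0,-5,0,-0.1,0,0.1],[-15,0,0,0,-0.1,0,0.1],[-15,0,0,0,-0.1,0,0.1],[0,0,0,0,0,0,0.1],[0,0,0,0,0,0,0.1],[0,0,0,0,0,0,0.1],[0,0,0,0,0,0,0.1],[0,0,0,0,0,0,0.1],[0,0,0,0,0,0,0.1]]]' 40
python3 - <<'E'
from h import *
print(np.round(r.get_state()['joint_positions'],1))
E
```

```text
time: 22.25
tool_pos: [0.6499, -0.0284, 0.1803]
eef_rot: [[-0.908, 0.228, 0.352], [0.213, 0.974, -0.082], [-0.361, -0.0, -0.932]]
ft_force: [-0.2, 0.5, -0.4]
gripper_width: 0.287
[-32.3  14.1  32.1 109.5  -3.1  38.   76.7]
```

```bash
python3 -m handwheel '[[[-10,0,-9,0,0,0,0.1],[-16,0,-14,0,-0.04,0,0.1],[-16,0,-15,0,-0.04,0,0.1],[-16,0,-15,0,-0.04,0,0.1],[-16,0,-14,0,-0.04,0,0.1],[-9,0,-8,0,-0.04,0,0.1],[0,0,0,0,0,0,0.1],[0,0,0,0,0,0,0.1],[0,0,0,0,0,0,0.1],[0,0,0,0,0,0,0.1]]]' 40
python3 - <<'E'
from h import *
print(np.round(r.get_state()['joint_positions'],1))
c=r.camera('scene');cv2.imwrite('pics/sc14.png',c['frame'][:,:,::-1])
c=r.camera('wrist');cv2.imwrite('pics/w14.png',c['frame'][:,:,::-1])
E
```

```text
time: 23.5
tool_pos: [0.6924, -0.0384, 0.2828]
eef_rot: [[-0.82, 0.228, 0.525], [0.192, 0.974, -0.123], [-0.539, -0.0, -0.842]]
ft_force: [-0.5, -0.1, -1.1]
gripper_width: 0.289
[-38.    7.5  35.7 107.1   8.   35.7  67.9]
```

View pics/sc14.png

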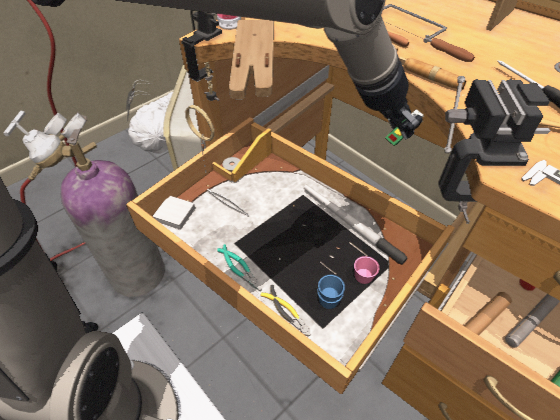

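View pics/w14.png

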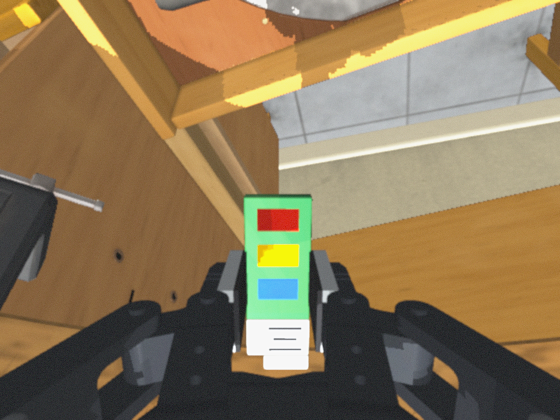

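```bash
python3 -m handwheel '[[[0,0,0,0,-0.04,0,0.1],[0,0,0,0,-0.06,0,0.1],[0,0,0,0,-0.06,0,0.1],[0,0,0,0,-0.05,0,0.1],[0,0,0,0,0,0,0.1],[0,0,0,0,0,0,0.1],[0,0,0,0,0,0,0.1],[0,0,0,0,0,0,0.1],[0,0,0,0,0,0,0.1],[0,0,0,0,0,0,0.1]]]' 40
python3 - <<'E'
from h import *
s=r.get_state();print(np.round(s['joint_positions'],1),np.abs(s['qd']).max())
for n in ('wrist','side','scene'):
    c=r.camera(n);f=c['frame'];
    if n!='wrist':
        T=np.array(s['eef_rot']);u,v=proj(c,np.array(s['tool_pos'])-.03*T[:,2]).astype(int);print(n,u,v)
        x0=min(max(u-80,0),400);y0=min(max(v-60,0),300);f=cv2.resize(f[y0:y0+120,x0:x0+160],(800,600),interpolation=cv2.INTER_CUBIC)
    cv2.imwrite(f'pics/{n}15.png',f[:,:,::-1])
E
```

```text
time: 24.85
tool_pos: [0.6925, -0.0383, 0.2832]
eef_rot: [[-0.692, 0.228, 0.685], [0.162, 0.974, -0.16], [-0.703, 0.0, -0.711]]
ft_force: [-0.7, 0.5, -1.2]
gripper_width: 0.286
[-46.9   3.   40.4 117.6  35.9  21.3  40.4] 0.20741368659097562
side 437 122
scene 399 131
```

```bash
python3 - <<'E'
import cv2
E
ls pics | grep 15
```

```text
scene15.png
side15.png
wrist15.png
```

View pics/wrist15.png

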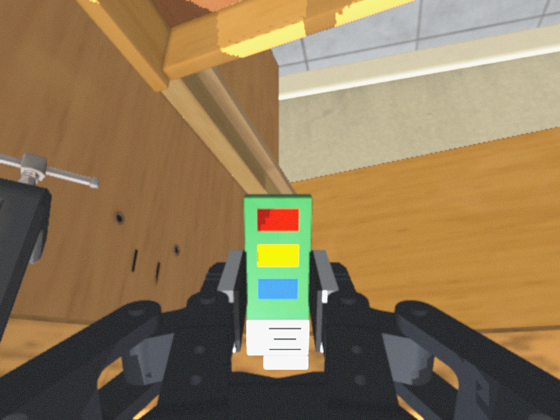

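View pics/side15.png

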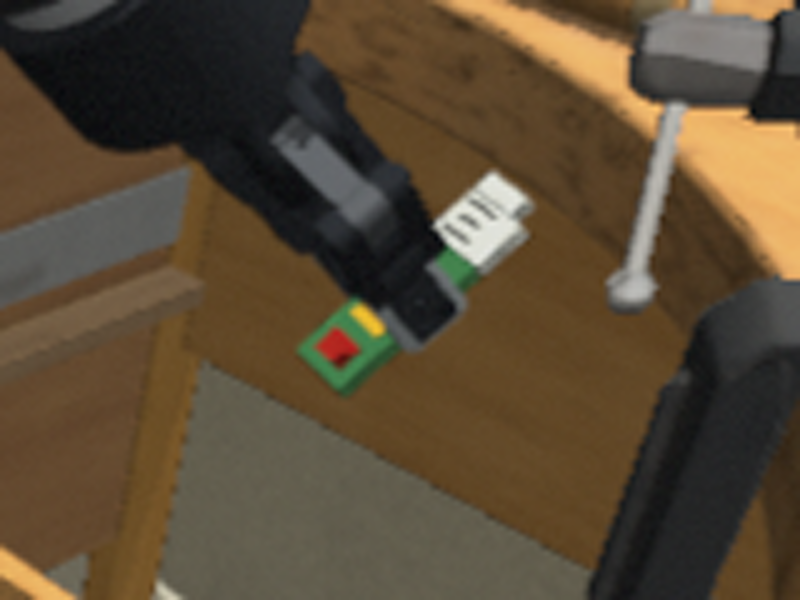

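View pics/scene15.png

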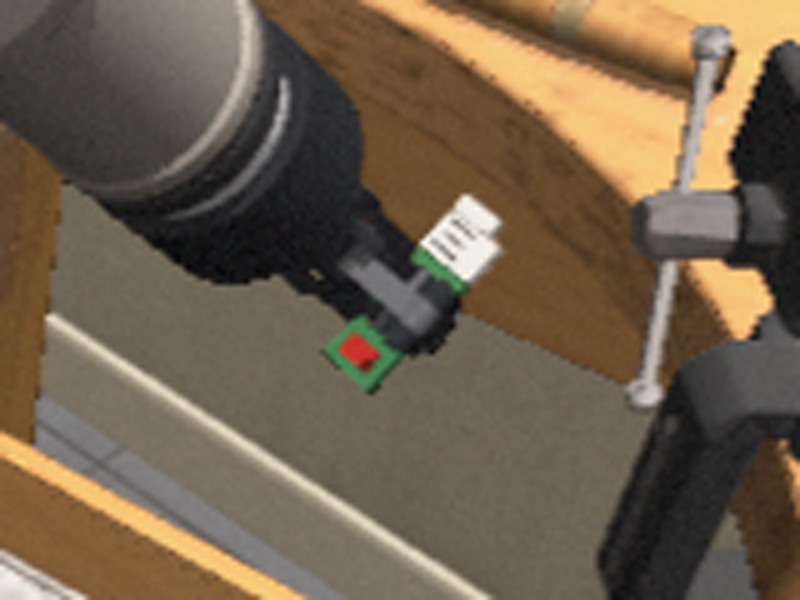

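```bash
python3 -m handwheel '[[[0,0,0,0,0,0,0.1],[0,0,0,0,0,0,0.1],[0,0,0,0,0,0,0.1],[0,0,0,0,0,0,0.1],[0,0,0,0,0,0,0.1],[0,0,0,0,0,0,0.1],[0,0,0,0,0,0,0.1],[0,0,0,0,0,0,0.1],[0,0,0,0,0,0,0.1],[0,0,0,0,0,0,0.1]]]' 40
python3 - <<'E'
from h import *
s=r.get_state();T=np.array(s['eef_rot'])
print(np.abs(s['qd']).max(),'angle of slide x to vertical',np.degrees(np.arccos(-T[2,0])),'label to vertical',np.degrees(np.arccos(-T[2,2])))
a=r.camera('scene');b=r.camera('side')
for c,n in((a,'scene'),(b,'side')):
    f=c['frame'].copy();f[:230]=0
    for k in blobs(f): print(n,k.mean(0).round(),rim(c,k,.062))
# frosted middle in both: from crops side(482,222) scene(462,240)
ps=(437-80+482/5,122-60+222/5);pc=(399-80+462/5,131-60+240/5)
gs=(437-80+347/5,122-60+347/5);gc=(399-80+363/5,131-60+353/5)
F=tri([ray(b,*ps),ray(a,*pc)]);G=tri([ray(b,*gs),ray(a,*gc)]);print('frost',F,'green',G)
d=F[0]-G[0];print(np.linalg.norm(d),np.degrees(np.arcsin(d[2]/np.linalg.norm(d))))
E
```

```text
time: 26.25
tool_pos: [0.6925, -0.0383, 0.2832]
eef_rot: [[-0.692, 0.228, 0.685], [0.162, 0.974, -0.16], [-0.703, 0.0, -0.711]]
ft_force: [-0.3, -0.2, 0.1]
gripper_width: 0.287
0.13800978381027643 angle of slide x to vertical 45.30870254822637 label to vertical 44.69129788141375
scene [330. 291.] (array([ 0.45584216, -0.0907188 ,  0.02672254]), np.float64(0.0005744476220591621))
side [326. 307.] (array([ 0.45747929, -0.08777033,  0.02679121]), np.float64(0.000756600026037592))
frost (array([ 0.68866443, -0.04088857,  0.32937462]), [np.float64(0.0005460295519020039), np.float64(0.0005460295519019639)]) green (array([ 0.65133948, -0.03439276,  0.29364047]), [np.float64(0.001109748597792828), np.float64(0.0011097485977929172)])
0.052079515841829356 43.32578377572953
```

```bash
python3 -c "
from workcell import r
print(r.sign_off())"
```

```text
the job is handed in; nothing more can be done
None
```

I nested the upper blue pot in the other blue pot and let it go. I then picked the slide up by its clear glass and handed the job in while holding it still. It took about 26 s of the 54 s allowed, and the sign-off reports no verdict.

**Slide:**
- The slope is about 45° with the frosted end up (two-view check 43°, tool pose 45°), and the label face is about 45° from straight up.
- The slide's centre is roughly 0.31 m up.
- The grasp is about 5 mm to the clear side of the slide's centre, so about 31 mm from the frosted middle (18 mm needed). The last pictures show the frosted end and its notch uncovered.
- It hangs near x 0.67, around the tray's far edge; I did not check whether it is still inside the tray outline.

**Pots:** the wrist camera put the upper rim within about 1 mm of the lower pot's measured centre at about the nested height. The last scene and side views gave upper-rim positions that differ by about 3 mm from each other; both lie within about 2.5 mm of that centre.

**What disagreed:** the fingertips stood about 30 mm behind the reported tool point, not at it as described. My first closing on the pot therefore shut just above the rim and touched nothing, so I measured the real tips and went lower. The fingertips also touched the tray floor with about 15 N before the slide grasp, and I backed off.

The tweezers, cutters, pliers, block and other tools looked unmoved in the later pictures, though I did not measure their positions.

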